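Sweep the soap stubs into the tray

ROBOT

A 7-joint arm with a two-finger parallel gripper is mounted at the origin on the work surface. World frame = base frame: x ahead of the robot, y to its left, z up, the work surface at z = 0. Lengths are in m, angles in rad, forces in N, time in s.
With the tool pointing down it reaches from about 0.4 to 0.875 m from the base axis. Payload 6.5 kg.
Tool frame: the origin (TCP) lies at the very end of the fingers, on their centre line; the grasp point (between the pads) lies 19 mm behind it; y points along the fingers, z is the direction in which the jaws open and shut, and the axes are right-handed (so a half turn about y gives the same grasp; the last joint's range is limited). The gripper opens to 85 mm and grips with 20 to 120 N. Pads are 22 mm wide; open, the fingers measure 114 mm over their backs; the gripper's body (76 mm by 85 mm) begins 54 mm behind the grasp point. The pads swing forward as they close: fully open they stand 13 mm farther back than shut.
Start: joints at [1.07, 0.536, -0.004, 1.538, 0.003, 1.067, -0.071], TCP at [0.274, -0.59, 0.231] pointing down, gripper open.
Joint ranges: [-2.7, 2.7], [-0.37, 2.16], [-1.27, 1.26], [0.24, 2.4], [-1.31, 4.45], [0.19, 1.91], [-2.76, 2.76]. Speed limits (rad/s): [2.39, 2.39, 3.14, 3.14, 3.14, 3.14, 3.14].

INTERFACE

Orientations are given as a rotation vector (axis times angle).
In Python, from bench import r gives the robot as it stands.
- The arm moves only by the tool servo_tool, never from a script. Its argument "motion" is a list of rows, each a list of 3 entries, a list of its own where there are three numbers: the opening in per cent of the stroke, from 0 (shut) to 100 (fully open), then the shift along the tool's x, y, z in cm, then the turn, a rotation vector about the tool's x, y, z in degrees. In form: [[gripper, [dx, dy, dz], [ax, ay, az]], ...]. A call has 1 to 8 rows; each row shifts and turns the pose as measured when the row begins, along the tool's axes as they then stand; what a row does not reach is not made up. A row lasts 1/8 s, in which the tool goes at most 62.5 mm and 10.7 degrees, less where a joint would pass 70% of its speed; a pose out of reach is approached as far as the arm can. A call with a gripper value outside its range is refused whole. The fingers move at their own pace and stop on an object; "squeeze" is the grip in N (left out, the last holds). Time passes only in rows, so rows that do not move let the fingers close. It gives the time, the measured TCP pose, the force and the opening at its end, in the units of the state.
- r.sense(): the state, without advancing time (a new reading comes with each control period).
- r.read_camera(name): name is "side" or "top"; returns a dict with "pixels" (420x560x3 uint8, red, green, blue), "fovy" (degrees; the focal length in pixels is half the picture's height over the tangent of half this angle, whatever the lens; pixels are square), "cx", "cy" (the principal point, pixels), "k1" (the pictures are not rectified: a ray, as slopes to the right and down, at radius r is drawn at 1 + k1 r^2 times it, then the intrinsics apply), "R" (3x3) and "t" (3): a world point X has camera coordinates R X + t. Camera axes: x right, y down, z forward; pixel columns grow to the right and rows downward; lengths in m; the calibration is good to about 2 mm. A picture is of the moment at which its call begins. There is no depth.
- r.job_done(): hands the job in, once; it reports no verdict.
Trained networks look in a picture, given as the dict that the camera call returned (one of the last four; its "shot" number tells which), for a name from the list of things; names that differ only in an ending like _2 or _b are one class to them, and where a whole thing is asked for, a point or a joint stands for the part that bears it (a point fixed in the world has none). Each returns a list of dicts, best first, with "confidence" (0 to 1); they miss things now and then, are a little off and sometimes report something else, mostly with a low value. They report only what shows in the picture. A call takes as long as a camera call. They do not tell look-alikes from the thing itself.
- r.look_for(picture, thing): "xy" ([column, row] as shares, 0 to 1, of the picture: columns of its width, rows of its height, amid what is visible of it).
- r.outline_of(picture, thing): "pixels" (420x560 bool, what is visible of it) and "xy" ([column, row] as shares, 0 to 1, of the picture: columns of its width, rows of its height, amid what is visible of it).
- r.tip_of(picture, thing): "xy" ([column, row] as shares, 0 to 1, of the picture: columns of its width, rows of its height: a listed point, or the origin of a listed thing).
The state is a dict: "time": time; "joint_pos": joint angles; "qvel": joint speeds; "tau": joint torques, N m; "tcp_pos": TCP position; "ee_rot": TCP orientation; "contact_force": force on the tool from outside, world axes, zero at the start; "moment": the same for the moment, N m; "grip_width": finger opening in m.
Only numpy, scipy, OpenCV 4.12 (cv2) and the standard library are available. Lean on these libraries where they do the work, as an engineer would, in place of code of your own. Each camera call takes 0.05 s, during which the arm holds its last target.

TASK

Three worn soap stubs (green, white and yellow) lie on the wooden plank ledge. With the closed fingers, sweep them over the ledge's front edge, the one towards the robot, so that all three drop into the pink soap tray standing below it; only push them, never pick up or lift one. Leave the tray, bottle, saucer, scrubber, mug and jar where they stand.

Things in the scene. Friction and masses are not known exactly. Their poses are not given: they have to be found in the camera images.
- ledge: fixed plank ledge, 240 (x) by 660 (y) mm, top 60 mm above the slab; plank 22 mm thick, overhanging at the front. Origin: centre of its footprint at slab height; x points away from the robot, so the front edge is the line x = -120 mm in its frame. Fixed behind it at x = 185 mm: a steel rail, 216 mm high, on two posts; its hooks and hanging blue scoop reach forward to x = 155 mm
- tray: pink open soap tray, loose, 0.3 kg, 150 (x) by 220 (y) by 32 (height) mm, walls and floor 4 mm, standing on the slab in front of the ledge with its far wall 7 to 17 mm under the ledge's overhang (no gap for things to fall through), its axes parallel to the ledge's. Origin: centre of its underside
- soap_green: green worn bar of hard dry soap, 54 by 34 by 18 (height) mm, about 35 g, loose, flat on the ledge at any yaw. Origin: centre of its underside, x along its length
- soap_white: white (cream) soap stub, 48 by 34 by 20 (height) mm, otherwise as the green one
- soap_yellow: yellow soap stub, 50 by 36 by 18 (height) mm, otherwise as the green one
- soap_green_mid (a point): the middle of the green soap stub's volume
- soap_white_mid (a point): the middle of the white soap stub's volume
- soap_yellow_mid (a point): the middle of the yellow soap stub's volume
- bottle: bystander: green glass bottle with red cap, 66 mm diameter, 180 mm tall (its cap is 240 mm above the slab), upright near one end of the ledge. Origin: centre of its underside
- saucer: bystander: white ceramic saucer, 100 mm diameter, 18 mm high, near the other end of the ledge. Origin: centre of its underside
- scrubber: bystander: blue hard silicone scrubber, 45 by 80 (y) by 22 mm high, at the back of the ledge. Origin: centre of its underside
- mug: bystander: blue ceramic mug, 80 mm diameter, 90 mm high, on the slab to the robot's left. Origin: centre of its underside
- jar: bystander: white plastic jar with yellow lid, 72 mm diameter, 100 mm high, on the slab to the robot's left. Origin: centre of its underside
Not all that is in view belongs to the job. What is meant by the soap_white is not purple, and is the larger of those in its own colour.

How it is judged:
At the end, for the whole second after the job is handed in: all three soap stubs lie still inside the pink tray (each one's centre within its walls and less than 55 mm above the slab, so below the ledge's top), the tray is within 30 mm and the other things within 20 mm of where they stood (x of soap_green_mid in the frame of tray between -0.071 and 0.071 m and y of soap_green_mid in the frame of tray between -0.106 and 0.106 m and z of each of soap_green_mid, soap_white_mid, soap_yellow_mid in the frame of tray below 0.055 m and linear speed of each of soap_green, soap_white, soap_yellow below 0.02 m/s and x of soap_white_mid in the frame of tray between -0.071 and 0.071 m and y of soap_white_mid in the frame of tray between -0.106 and 0.106 m and x of soap_yellow_mid in the frame of tray between -0.071 and 0.071 m and y of soap_yellow_mid in the frame of tray between -0.106 and 0.106 m and distance of tray from where it was at the start of the episode below 0.03 m and distance of each of bottle, saucer, scrubber, mug, jar from where it was at the start of the episode below 0.02 m); the robot touches nothing.
It fails at once if a soap stub was lifted (more than 15 mm above the ledge's top) (height (world z) of any of soap_green, soap_white, soap_yellow above 0.075 m).
It fails at once if the tray was shifted by more than 30 mm (distance of tray from where it was at the start of the episode above 0.03 m).
It fails at once if the bottle was tipped (angle between bottle's own z axis and vertical above 0.35 rad).
It fails at once if the bottle, saucer, scrubber, mug or jar was shifted by more than 20 mm (distance of any of bottle, saucer, scrubber, mug, jar from where it was at the start of the episode above 0.02 m).
It also fails if it takes over 72 s, if anything falls off the work surface, if the arm or the gripper's body presses on something with over 40 N, if the wrist force passes 120 N, or if a joint passes its speed limit or range.

## Working session

There is one attempt and no reset: what is moved stays moved. The work goes in short steps, Python scripts to look and compute and a tool call to move; the robot and the scene stay as the last step left them, time stands still between calls to the robot, and variables do not carry over. Pictures are saved under pics/ and viewed, and the job is handed in when it is done.

Besides the shell and the picture viewer there is one more tool, called as name(argument=value, ...), one argument or row to a line, values as JSON. servo_tool: Moves the arm, as the interface text tells. Its arguments: {"type":"object","properties":{"motion":{"type":"array"},"squeeze":{"type":"number"}},"required":["motion"]}

```bash
mkdir -p pics; cat > h.py <<'E'
from bench import r
import numpy as np, cv2
from scipy.spatial.transform import Rotation as Ro
def shot(cam,name):
    p=r.read_camera(cam); cv2.imwrite(f'pics/{name}.png',np.ascontiguousarray(p['pixels'][:,:,::-1])); return p
def ray(p,uv):
    H,W=p['pixels'].shape[:2]; f=H/2/np.tan(np.radians(p['fovy'])/2)
    K=np.array([[f,0,p['cx']],[0,f,p['cy']],[0,0,1.]])
    # drawn = s*(1+k1 r^2)
    d=cv2.undistortPoints(np.array([[uv]],float),K,np.array([p['k1'],0,0,0,0.]))[0,0]
    R=np.array(p['R']);t=np.array(p['t'])
    return -R.T@t, R.T@np.array([d[0],d[1],1])
def at_z(p,uv,z):
    c,d=ray(p,uv); return c+d*(z-c[2])/d[2]
E
python3 - <<'E'
from h import *
s=r.sense(); print({k:np.round(v,3) for k,v in s.items()})
for c in('top','side'):
    p=shot(c,c+'0'); print(c,p['fovy'],p['k1'],np.round(-np.array(p['R']).T@np.array(p['t']),3))
    for n in ['soap_green','soap_white','soap_yellow','tray','bottle','saucer','scrubber','mug','jar','ledge']:
        for d in r.outline_of(p,n)[:3]:
            uv=np.array(d['xy'])*[560,420]
            z={'tray':.03,'saucer':.07,'scrubber':.082}.get(n,.07)
            print(n,round(d['confidence'],2),uv.round(),at_z(p,uv,z).round(3),d['pixels'].sum())
E
```

```text
{'time': np.float64(0.0), 'joint_pos': array([ 1.07 ,  0.537, -0.004,  1.539,  0.003,  1.067, -0.071]), 'qvel': array([-0.002,  0.001, -0.001,  0.002, -0.001,  0.001,  0.001]), 'tau': array([-0.0000e+00, -5.8342e+01,  1.0480e+00, -2.5911e+01,  1.2000e-02,
        9.0000e-03, -0.0000e+00]), 'tcp_pos': array([ 0.274, -0.589,  0.23 ]), 'ee_rot': array([-0.438,  1.983, -1.979]), 'contact_force': array([-0.502,  0.449,  0.341]), 'moment': array([-0.017,  0.013, -0.048]), 'grip_width': np.float64(0.086)}
top 42.45793902961567 -0.21571601992989378 [0.414 0.078 1.496]
soap_green 0.69 [363. 205.] [ 0.639 -0.126  0.07 ] 252
soap_green 0.63 [292. 210.] [0.621 0.065 0.07 ] 235
soap_white 0.71 [366. 160.] [ 0.763 -0.135  0.07 ] 491
soap_white 0.62 [287. 267.] [0.469 0.076 0.07 ] 112
soap_white 0.57 [335. 205.] [ 0.636 -0.05   0.07 ] 243
soap_yellow 0.76 [364. 204.] [ 0.64  -0.128  0.07 ] 246
soap_yellow 0.68 [142. 282.] [0.42  0.464 0.07 ] 970
tray 0.65 [351. 265.] [ 0.48  -0.096  0.03 ] 4404
tray 0.56 [227. 202.] [0.648 0.246 0.03 ] 1061
bottle 0.62 [432. 185.] [ 0.697 -0.317  0.07 ] 766
saucer 
[... 471 characters left out ...]
384833514 [ 0.305 -0.438  0.771]
soap_green 0.84 [297. 211.] [0.624 0.069 0.07 ] 352
soap_white 0.7 [329. 250.] [ 0.631 -0.051  0.07 ] 411
soap_white 0.66 [205. 224.] [0.43  0.125 0.07 ] 318
soap_white 0.56 [235. 251.] [0.46  0.032 0.07 ] 183
soap_yellow 0.97 [356. 277.] [ 0.643 -0.13   0.07 ] 512
soap_yellow 0.52 [443. 325.] [ 0.725 -0.285  0.07 ] 2929
bottle 0.97 [444. 326.] [ 0.726 -0.287  0.07 ] 2983
saucer 0.97 [275. 160.] [0.655 0.236 0.07 ] 909
saucer 0.18 [297. 215.] [0.616 0.059 0.07 ] 384
scrubber 0.74 [402. 251.] [ 0.754 -0.128  0.082] 832
mug 0.56 [161. 137.] [0.432 0.443 0.07 ] 1536
jar 0.94 [215. 125.] [0.574 0.427 0.07 ] 1008
ledge 0.94 [361. 261.] [ 0.672 -0.102  0.07 ] 30959
```

View pics/top0.png

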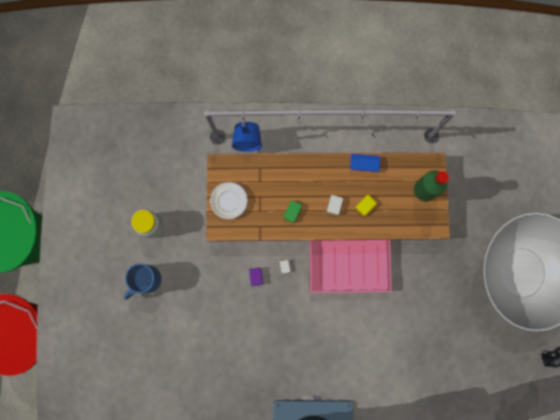

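View pics/side0.png

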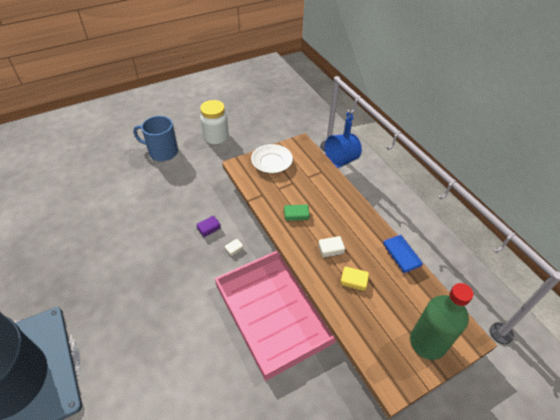

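The top view shows the stubs at green (292,211), white (335,205) and yellow (366,205). The tray is at (351,265), and the small white and purple look-alikes lie on the slab at (285,267) and (256,277). Next I'll measure the ledge and tray corners and the stub outlines.

```bash
python3 - <<'E'
from h import *
p=r.read_camera('top'); q=r.read_camera('side')
big=cv2.resize(np.ascontiguousarray(p['pixels'][140:310,195:465,::-1]),None,fx=2.9,fy=2.9,interpolation=cv2.INTER_CUBIC);cv2.imwrite('pics/crop.png',big)
def rect(pic,m,z):
    m=m.astype(np.uint8); m=cv2.morphologyEx(m,cv2.MORPH_OPEN,np.ones((3,3),np.uint8))
    n,l,st,_=cv2.connectedComponentsWithStats(m); k=1+np.argmax(st[1:,4]); c=cv2.findContours((l==k).astype(np.uint8),0,2)[0][0][:,0]
    w=np.array([at_z(pic,u,z)[:2] for u in c.astype(float)],np.float32)
    return cv2.minAreaRect(w)
for nm,pic in(('top',p),('side',q)):
    h=cv2.cvtColor(pic['pixels'],cv2.COLOR_RGB2HSV); H,S,V=[h[...,i].astype(int) for i in range(3)]
    ms={'green':((H>50)&(H<75)&(S>150)&(V>50)),'yellow':(H>25)&(H<35)&(S>180)&(V>120),'white':(S<50)&(V>190),'pink':(H>160)&(H<178)&(S>80)&(V>80)}
    box={'top':{'green':(270,195,315,225),'white':(322,190,348,220),'yellow':(352,190,382,220),'pink':(300,230,400,300)},'side':{'green':(270,195,320,230),'white':(310,230,350,265),'yellow':(335,260,375,295),'pink':(210,250,335,372)}}[nm]
    for k,m in ms.items():
        b=box[k]; mm=np.zeros_like(m); mm[b[1]:b[3],b[0]:b[2]]=m[b[1]:b[3],b[0]:b[2]]
        z=.032 if k=='pink' else .078
        R=rect(pic,mm,z); print(nm,k,np.round(R[0],3),np.round(R[1],3),round(R[2],1), np.round(cv2.boxPoints(R),3).tolist() if k=='pink' else '')
    d=r.outline_of(pic,'ledge')[0]; R=rect(pic,d['pixels'],.06); print(nm,'ledge',R,np.round(cv2.boxPoints(R),3).tolist())
E
```

```text
Traceback (most recent call last):
ValueError: attempt to get argmax of an empty sequence
```

View pics/crop.png

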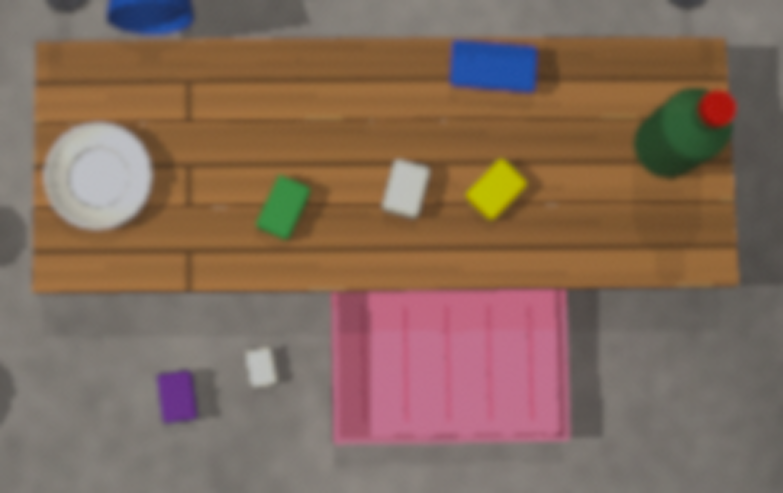

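```bash
python3 - <<'E'
from h import *
p=r.read_camera('top'); q=r.read_camera('side')
def rect(pic,m,z):
    m=m.astype(np.uint8)
    n,l,st,_=cv2.connectedComponentsWithStats(m); k=1+np.argmax(st[1:,4]); c=cv2.findContours((l==k).astype(np.uint8),0,2)[0][0][:,0]
    w=np.array([at_z(pic,u,z)[:2] for u in c.astype(float)],np.float32)
    return cv2.minAreaRect(w)
for nm,pic in(('top',p),('side',q)):
    h=cv2.cvtColor(pic['pixels'],cv2.COLOR_RGB2HSV); H,S,V=[h[...,i].astype(int) for i in range(3)]
    ms={'green':((H>40)&(H<85)&(S>80)),'yellow':(H>22)&(H<40)&(S>120)&(V>100),'white':(S<90)&(V>130),'pink':(H>155)&(S>60)&(V>60)}
    box={'top':{'green':(270,195,315,225),'white':(322,190,348,220),'yellow':(352,190,382,220),'pink':(300,230,400,300)},'side':{'green':(270,195,320,230),'white':(310,230,350,265),'yellow':(335,260,375,295),'pink':(210,250,335,372)}}[nm]
    for k,m in ms.items():
        b=box[k]; mm=np.zeros_like(m); mm[b[1]:b[3],b[0]:b[2]]=m[b[1]:b[3],b[0]:b[2]]
        if mm.sum()<20: print(nm,k,'none',h[(b[1]+b[3])//2,(b[0]+b[2])//2]);continue
        z=.032 if k=='pink' else .078
        R=rect(pic,mm,z); print(nm,k,np.round(R[0],3),np.round(R[1],3),round(R[2],1), np.round(cv2.boxPoints(R),3).tolist() if k=='pink' else '')
# corners picked by hand (full px) in the crop
f=lambda u,v:(195+u/2.9,140+v/2.9)
for n,u,v,z in[('ledge FL',33,293,.06),('ledge BL',36,40,.06),('ledge FR',739,284,.06),('ledge BR',726,38,.06),('tray FL',333,443,.032),('tray FR',569,440,.032),('edge@trayL',335,291,.06),('edge@trayR',566,290,.06),('scrub C',494,67,.082),('sc near l',452,88,.082),('scr near r',535,92,.082)]:
    print(n,at_z(p,f(u,v),z).round(3))
E
```

```text
top green [0.618 0.064] [0.033 0.054] 64.5 
top yellow [ 0.638 -0.131] [0.036 0.054] 45.2 
top white [ 0.638 -0.047] [0.035 0.051] 76.1 
top pink [ 0.477 -0.095] [0.141 0.224] 0.7 [[0.4050000011920929, 0.01600000075995922], [0.40700000524520874, -0.2070000022649765], [0.5479999780654907, -0.20600000023841858], [0.5460000038146973, 0.017999999225139618]]
side green [0.616 0.06 ] [0.042 0.054] 63.1 
side yellow [ 0.635 -0.133] [0.043 0.049] 45.9 
side white [ 0.636 -0.049] [0.046 0.053] 74.5 
side pink [ 0.476 -0.097] [0.148 0.231] 1.3 [[0.39899998903274536, 0.017000000923871994], [0.4050000011920929, -0.21400000154972076], [0.5529999732971191, -0.20999999344348907], [0.546999990940094, 0.020999999716877937]]
ledge FL [0.536 0.294 0.06 ]
ledge BL [0.776 0.3   0.06 ]
ledge FR [ 0.553 -0.365  0.06 ]
ledge BR [ 0.789 -0.36   0.06 ]
tray FL [0.403 0.014 0.032]
tray FR [ 0.408 -0.207  0.032]
edge@trayL [0.542 0.015 0.06 ]
edge@trayR [ 0.546 -0.199  0.06 ]
scrub C [ 0.75  -0.13   0.082]
sc near l [ 0.73  -0.091  0.082]
scr near r [ 0.727 -0.168  0.082]
```

```bash
cat >> h.py <<'E'
def go(target,yawdeg=None):
    """print tool-frame shift (cm) to world target, and turn about tool y needed so tool x points at world yaw"""
    s=r.sense(); R=Ro.from_rotvec(s['ee_rot']).as_matrix(); d=np.array(target)-s['tcp_pos']
    x=R[:,0]; yaw=np.degrees(np.arctan2(x[1],x[0]))
    print('t',round(float(s['time']),2),'tcp',np.round(s['tcp_pos'],4),'yaw(toolx)',round(yaw,1),'down',np.round(R[:,1],3),'F',np.round(s['contact_force'],1),'w',round(float(s['grip_width']),4),'q',np.round(s['joint_pos'],2))
    print('shift cm',np.round(R.T@d*100,2))
    if yawdeg is not None:
        t=(-(yawdeg-yaw)+180)%360-180; print('turn about tool y',round(t,1),'or',round((t+360)%360-180,1))
E
python3 -c "
from h import *
go([.274,-.59,.30],180); go([.69,-.59,.30])
print(Ro.from_rotvec(r.sense()['ee_rot']).as_matrix().round(2))"
```

```text
t 1.3 tcp [ 0.2738 -0.5895  0.2313] yaw(toolx) -155.1 down [-0.  0. -1.] F [ 0.1  0.7 -0.3] w 0.0854 q [ 1.07  0.54 -0.    1.54  0.    1.07 -0.07]
shift cm [ 0.   -6.87  0.05]
turn about tool y 24.9 or -155.1
t 1.3 tcp [ 0.2738 -0.5895  0.2313] yaw(toolx) -155.1 down [-0.  0. -1.] F [ 0.1  0.7 -0.3] w 0.0854 q [ 1.07  0.54 -0.    1.54  0.    1.07 -0.07]
shift cm [-37.73  -6.87  17.58]
[[-0.91 -0.    0.42]
 [-0.42  0.   -0.91]
 [ 0.   -1.   -0.  ]]
```

servo_tool(
  motion=[
    [0,[0,-4.5,0],[0,0,0]],
    [0,[0,-4.5,0],[0,0,0]],
    [0,[0,0,0],[0,8.3,0]],
    [0,[0,0,0],[0,8.3,0]],
    [0,[0,0,0],[0,8.3,0]],
    [0,[0,0,0],[0,0,0]],
  ],
  squeeze=20,
)

```text
time: 2.05
tcp_pos: [0.2738, -0.5894, 0.3244]
ee_rot: [-0.013, -2.216, 2.216]
contact_force: [0.1, 0.3, 0.0]
grip_width: 0.0001
```

```bash
python3 -c "
from h import *
go([.69,-.135,.30],180)"
```

```text
t 2.05 tcp [ 0.2738 -0.5894  0.3244] yaw(toolx) 179.3 down [ 0.  0. -1.] F [0.1 0.3 0. ] w 0.0001 q [ 1.    0.46  0.09  1.43 -0.04  1.25 -0.48]
shift cm [-41.1    2.45 -45.92]
turn about tool y -0.7 or 179.3
```

servo_tool(
  motion=[
    [0,[-4.1,0,-4.6],[0,0,0]],
    [0,[-4.1,0,-4.6],[0,0,0]],
    [0,[-4.1,0,-4.6],[0,0,0]],
    [0,[-4.1,0,-4.6],[0,0,0]],
    [0,[-4.1,0,-4.6],[0,0,0]],
    [0,[-4.1,0,-4.6],[0,0,0]],
    [0,[-4.1,0,-4.6],[0,0,0]],
    [0,[-4.1,0,-4.6],[0,0,0]],
  ],
)

```text
time: 3.05
tcp_pos: [0.6047, -0.2216, 0.3233]
ee_rot: [-0.005, 2.214, -2.225]
contact_force: [0.4, -1.9, -0.0]
grip_width: 0.0001
```

```bash
python3 -c "
from h import *
go([.692,-.137,.30],181.5)"
```

```text
t 3.05 tcp [ 0.6047 -0.2216  0.3233] yaw(toolx) -179.8 down [-0.001 -0.005 -1.   ] F [ 0.4 -1.9 -0. ] w 0.0001 q [ 0.33  0.45 -0.08  1.44  0.04  1.24 -1.32]
shift cm [-8.77  2.28 -8.44]
turn about tool y -1.3 or 178.7
```

servo_tool(
  motion=[
    [0,[-4.4,0,-4.2],[0,0,0]],
    [0,[-4.4,0,-4.2],[0,0,0]],
    [0,[0,5,0],[0,0,0]],
    [0,[0,5,0],[0,0,0]],
    [0,[0,5,0],[0,0,0]],
    [0,[0,0,0],[0,0,0]],
  ],
)

```text
time: 3.8
tcp_pos: [0.699, -0.1262, 0.1691]
ee_rot: [-0.034, 2.202, -2.203]
contact_force: [-1.0, 0.1, 0.5]
grip_width: 0.0002
```

```bash
python3 -c "
from h import *
go([.692,-.137,.068],180)
shot('side','s1');p=shot('top','t1')"
```

```text
t 3.8 tcp [ 0.699  -0.1262  0.1691] yaw(toolx) -178.0 down [ 0.003 -0.    -1.   ] F [-1.   0.1  0.5] w 0.0002 q [ 0.18  0.7  -0.1   1.41  0.08  1.03 -1.47]
shift cm [ 0.77 10.1   1.04]
turn about tool y 2.0 or -178.0
```

View pics/s1.png

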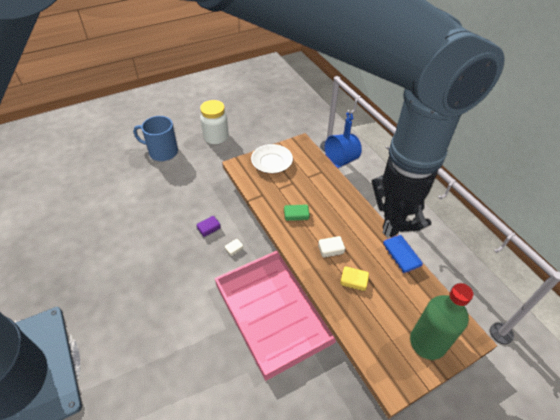

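servo_tool(
  motion=[
    [0,[0.7,2.5,1.0],[0,0,0]],
    [0,[0,2.5,0],[0,0,0]],
    [0,[0,2.5,0],[0,0,0]],
    [0,[0,1,0],[0,0,0]],
    [0,[0,0,0],[0,0,0]],
  ],
)

```text
time: 4.53
tcp_pos: [0.7092, -0.1403, 0.1057]
ee_rot: [0.005, 2.176, -2.191]
contact_force: [0.0, 0.3, 0.1]
grip_width: -0.0001
```

```bash
python3 -c "
from h import *
go([.692,-.137,.067],180)
shot('side','s2')"
```

```text
t 4.53 tcp [ 0.7092 -0.1403  0.1057] yaw(toolx) -177.9 down [ 0.04  -0.006 -0.999] F [0.  0.3 0.1] w -0.0001 q [ 0.19  0.77 -0.1   1.44  0.09  0.89 -1.46]
shift cm [ 1.86  3.8  -0.42]
turn about tool y 2.1 or -177.9
```

View pics/s2.png

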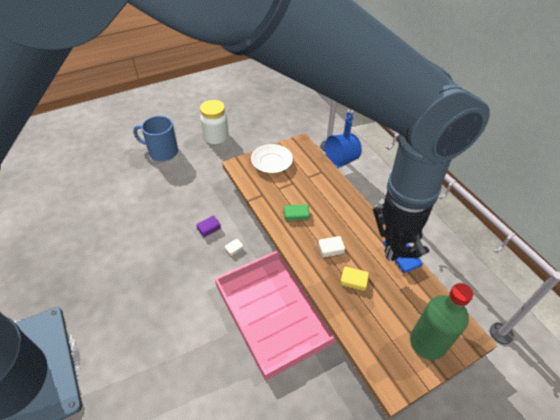

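```bash
cat >> h.py <<'E'
_go=go
def go(target,yawdeg=180):
    _go(target)
    s=r.sense(); R=Ro.from_rotvec(s['ee_rot']); a=np.radians(yawdeg)
    x=np.array([np.cos(a),np.sin(a),0]);y=np.array([0,0,-1.]);Rd=Ro.from_matrix(np.c_[x,y,np.cross(x,y)])
    print('rotvec tool deg',np.degrees((R.inv()*Rd).as_rotvec()).round(1))
E
python3 -c "
from h import *
go([.692,-.137,.105])"
```

```text
t 4.58 tcp [ 0.7096 -0.1404  0.1063] yaw(toolx) -178.0 down [ 0.041 -0.006 -0.999] F [-0.3 -0.1  0.1] w 0.0002 q [ 0.19  0.77 -0.1   1.44  0.09  0.89 -1.46]
shift cm [ 1.75  0.05 -0.41]
rotvec tool deg [-0.4  2.  -2.3]
```

servo_tool(
  motion=[
    [0,[1.7,0,-0.4],[0,2,-2.3]],
    [0,[0,0,0],[0,0,0]],
  ],
)

```text
time: 4.82
tcp_pos: [0.6926, -0.1368, 0.1081]
ee_rot: [-0.004, -2.213, 2.229]
contact_force: [-0.0, -0.3, 0.3]
grip_width: -0.0
```

```bash
python3 -c "
from h import *
go([.692,-.137,.067])"
```

```text
t 4.83 tcp [ 0.6926 -0.1368  0.1081] yaw(toolx) 179.9 down [ 0.001 -0.007 -1.   ] F [-0.  -0.3  0.3] w -0.0 q [ 0.18  0.76 -0.09  1.45  0.08  0.93 -1.5 ]
shift cm [ 0.07  4.11 -0.01]
rotvec tool deg [-0.4 -0.1 -0.1]
```

servo_tool(
  motion=[
    [0,[0,1.0,0],[0,0,0]],
    [0,[0,1.0,0],[0,0,0]],
    [0,[0,1,0],[0,0,0]],
    [0,[0,0.8,0],[0,0,0]],
    [0,[0,0,0],[0,0,0]],
  ],
)

```text
time: 5.45
tcp_pos: [0.6923, -0.137, 0.0667]
ee_rot: [-0.002, -2.213, 2.229]
contact_force: [0.3, -0.1, -1.3]
grip_width: -0.0001
```

```bash
python3 -c "
from h import *
go([.692,-.137,.067])
shot('side','s3')"
```

```text
t 5.45 tcp [ 0.6923 -0.137   0.0667] yaw(toolx) 179.9 down [ 0.    -0.007 -1.   ] F [ 0.3 -0.1 -1.3] w -0.0001 q [ 0.18  0.82 -0.08  1.47  0.09  0.86 -1.51]
shift cm [ 0.03 -0.03  0.  ]
rotvec tool deg [-0.4 -0.1 -0. ]
```

View pics/s3.png

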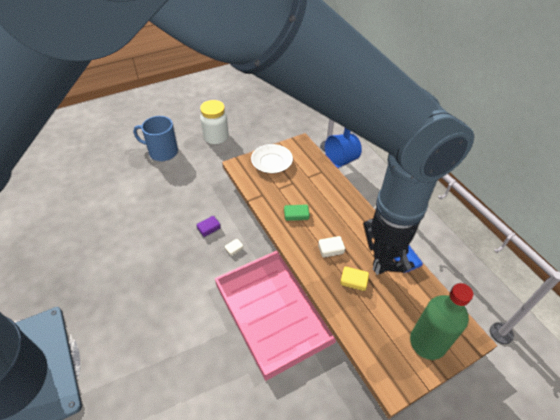

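servo_tool(
  motion=[
    [0,[1,0,0],[0,0,0]],
    [0,[1.2,0,0],[0,0,0]],
    [0,[1.2,0,0],[0,0,0]],
    [0,[1.2,0,0],[0,0,0]],
    [0,[1.2,0,0],[0,0,0]],
    [0,[1.2,0,0],[0,0,0]],
    [0,[1.2,0,0],[0,0,0]],
    [0,[0,0,0],[0,0,0]],
  ],
)

```text
time: 6.5
tcp_pos: [0.6043, -0.1376, 0.0693]
ee_rot: [0.006, 2.212, -2.23]
contact_force: [0.4, 0.3, 0.6]
grip_width: -0.0
```

```bash
python3 -c "
from h import *
go([.56,-.137,.067])
shot('side','s4')"
```

```text
t 6.5 tcp [ 0.6043 -0.1376  0.0693] yaw(toolx) 179.9 down [ 0.003 -0.008 -1.   ] F [0.4 0.3 0.6] w -0.0 q [ 0.21  0.69 -0.09  1.72  0.1   0.73 -1.5 ]
shift cm [ 4.44  0.21 -0.06]
rotvec tool deg [-0.5 -0.1 -0.2]
```

View pics/s4.png

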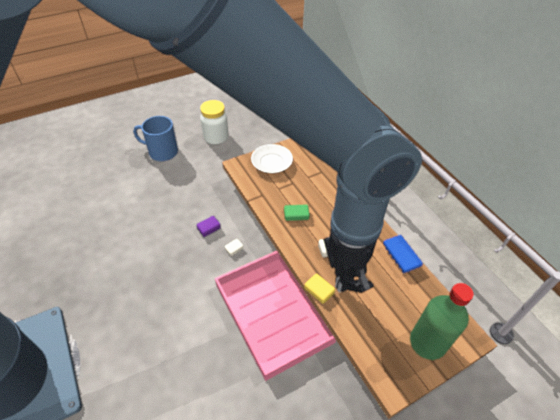

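Yellow is at (320,289), just ahead of the fingers and close to the edge. I'll keep pushing.

servo_tool(
  motion=[
    [0,[1.2,0.2,0],[0,0,0]],
    [0,[1.2,0,0],[0,0,0]],
    [0,[1.2,0,0],[0,0,0]],
    [0,[1.0,0,0],[0,0,0]],
    [0,[1.0,0,0],[0,0,0]],
    [0,[0,0,0],[0,0,0]],
  ],
)

```text
time: 7.3
tcp_pos: [0.5453, -0.1374, 0.0669]
ee_rot: [0.007, 2.212, -2.229]
contact_force: [0.3, 0.0, 0.4]
grip_width: -0.0
```

```bash
python3 -c "
from h import *
go([.56,-.137,.12])
shot('side','s5')"
```

```text
t 7.3 tcp [ 0.5453 -0.1374  0.0669] yaw(toolx) 179.9 down [ 0.004 -0.008 -1.   ] F [0.3 0.  0.4] w -0.0 q [ 0.23  0.62 -0.09  1.88  0.1   0.64 -1.5 ]
shift cm [-1.49 -5.3   0.  ]
rotvec tool deg [-0.5 -0.1 -0.2]
```

View pics/s5.png

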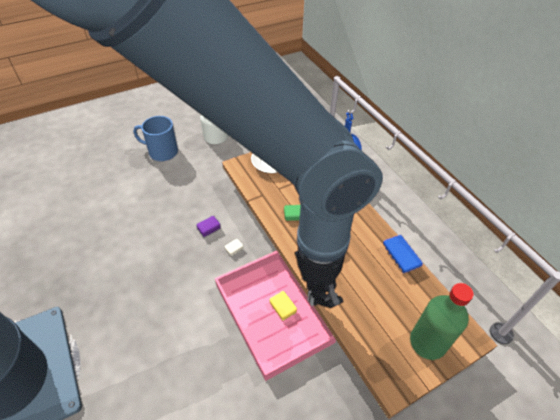

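servo_tool(
  motion=[
    [0,[0,-3,0],[0,0,0]],
    [0,[0,-3,0],[0,0,0]],
    [0,[-3,0,-1.8],[0,0,0]],
    [0,[-3,0,-1.8],[0,0,0]],
    [0,[-3,0,-1.8],[0,0,0]],
    [0,[-3,0,-1.8],[0,0,0]],
    [0,[-2.6,0,-1.8],[0,0,0]],
    [0,[0,0,0],[-0.5,0,0]],
  ],
)

```text
time: 8.35
tcp_pos: [0.7, -0.0436, 0.1299]
ee_rot: [0.013, 2.22, -2.215]
contact_force: [0.1, 0.4, -0.7]
grip_width: 0.0001
```

```bash
python3 -c "
from h import *
go([.691,-.048,.067])"
```

```text
t 8.35 tcp [ 0.7    -0.0436  0.1299] yaw(toolx) 179.9 down [ 0.01   0.002 -1.   ] F [ 0.1  0.4 -0.7] w 0.0001 q [ 0.06  0.73 -0.1   1.46  0.08  0.94 -1.63]
shift cm [0.96 6.27 0.45]
rotvec tool deg [ 0.1 -0.1 -0.6]
```

servo_tool(
  motion=[
    [0,[0.9,1.2,0.4],[0,0,-0.6]],
    [0,[0,1.3,0],[0,0,0]],
    [0,[0,1.3,0],[0,0,0]],
    [0,[0,1.2,0],[0,0,0]],
    [0,[0,1.0,0],[0,0,0]],
    [0,[0,0,0],[0,0,0]],
  ],
)

```text
time: 9.1
tcp_pos: [0.687, -0.0517, 0.0638]
ee_rot: [-0.0, -2.216, 2.216]
contact_force: [-0.1, -0.5, -0.6]
grip_width: 0.0002
```

```bash
python3 -c "
from h import *
go([.691,-.048,.067])
shot('side','s6')"
```

```text
t 9.1 tcp [ 0.687  -0.0517  0.0638] yaw(toolx) 179.7 down [-0.006 -0.    -1.   ] F [-0.1 -0.5 -0.6] w 0.0002 q [ 0.07  0.8  -0.09  1.51  0.09  0.84 -1.63]
shift cm [-0.4  -0.32 -0.37]
rotvec tool deg [-0.  -0.3  0.3]
```

View pics/s6.png

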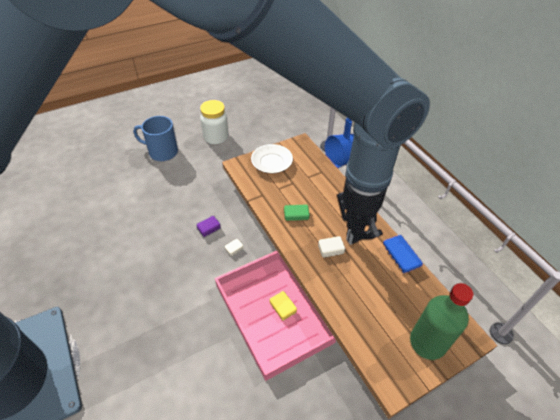

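servo_tool(
  motion=[
    [0,[1.0,-0.2,-0.3],[0,0,0]],
    [0,[1.2,0,0],[0,0,0]],
    [0,[1.2,0,0],[0,0,0]],
    [0,[1.2,0,0],[0,0,0]],
    [0,[1.2,0,0],[0,0,0]],
    [0,[1.2,0,0],[0,0,0]],
    [0,[1.2,0,0],[0,0,0]],
    [0,[0,0,0],[0,0,0]],
  ],
)

```text
time: 10.15
tcp_pos: [0.5999, -0.0479, 0.0688]
ee_rot: [-0.004, -2.217, 2.218]
contact_force: [-0.8, -0.5, 0.4]
grip_width: -0.0
```

```bash
python3 -c "
from h import *
go([.545,-.048,.067])
shot('side','s7')"
```

```text
t 10.15 tcp [ 0.5999 -0.0479  0.0688] yaw(toolx) 179.7 down [-0.002 -0.    -1.   ] F [-0.8 -0.5  0.4] w -0.0 q [ 0.08  0.67 -0.1   1.77  0.1   0.71 -1.65]
shift cm [5.49 0.19 0.04]
rotvec tool deg [-0.  -0.3  0.1]
```

View pics/s7.png

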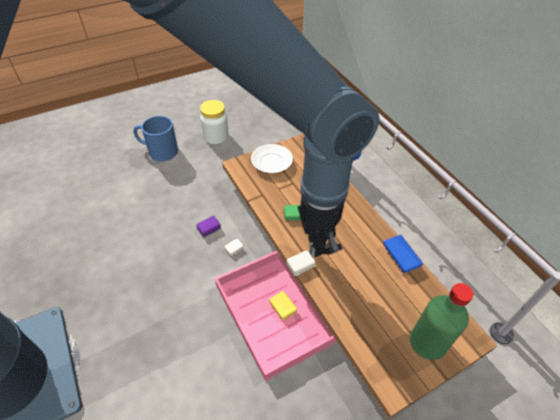

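```bash
python3 -c "
from h import *
p=r.read_camera('side')
print(at_z(p,(301,263),.07))"
```

```text
[ 0.56408189 -0.05281089  0.07      ]
```

servo_tool(
  motion=[
    [0,[1.2,0.2,0],[0,0,0]],
    [0,[1.2,0,0],[0,0,0]],
    [0,[1.2,0,0],[0,0,0]],
    [0,[1.0,0,0],[0,0,0]],
    [0,[0.8,0,0],[0,0,0]],
    [0,[0,0,0],[0,0,0]],
  ],
)

```text
time: 11.0
tcp_pos: [0.5434, -0.0475, 0.0668]
ee_rot: [-0.005, -2.218, 2.218]
contact_force: [0.1, -0.1, -0.1]
grip_width: 0.0002
```

```bash
python3 -c "
from h import *
go([.56,-.048,.12])
shot('side','s8')"
```

```text
t 11.0 tcp [ 0.5434 -0.0475  0.0668] yaw(toolx) 179.7 down [-0.001 -0.    -1.   ] F [ 0.1 -0.1 -0.1] w 0.0002 q [ 0.08  0.6  -0.1   1.92  0.1   0.63 -1.66]
shift cm [-1.65 -5.33  0.05]
rotvec tool deg [-0.  -0.3  0.1]
```

View pics/s8.png

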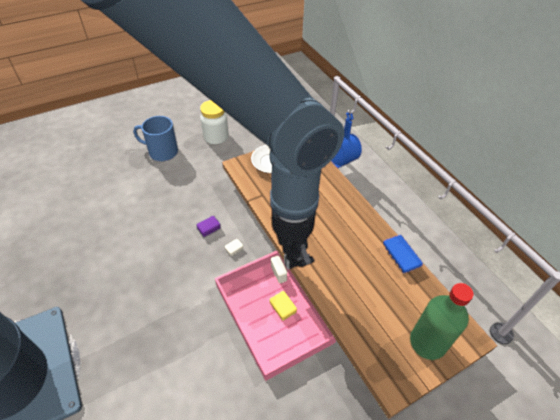

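servo_tool(
  motion=[
    [0,[0,-3,0],[0,0,0]],
    [0,[0,-3,0],[0,-9.3,0]],
    [0,[0,0,0],[0,-9.3,0]],
    [0,[0,0,0],[0,-9.3,0]],
    [0,[0,0,0],[0,-9.3,0]],
    [0,[0,0,0],[0,-9.3,0]],
    [0,[0,0,0],[0,-9.3,0]],
    [0,[0,0,0],[0,-9.3,0]],
  ],
)

```text
time: 12.05
tcp_pos: [0.5486, -0.0474, 0.13]
ee_rot: [-0.986, 1.496, -1.502]
contact_force: [0.1, -0.9, 0.1]
grip_width: 0.0
```

```bash
python3 -c "
from h import *
go([.636,.102,.125],-115.5)
"
```

```text
t 12.05 tcp [ 0.5486 -0.0474  0.13  ] yaw(toolx) -113.1 down [ 0.006 -0.    -1.   ] F [ 0.1 -0.9  0.1] w 0.0 q [ 0.32  0.54 -0.41  1.87  0.29  0.79 -0.65]
shift cm [-17.17   0.54   2.16]
rotvec tool deg [-0.3  2.4 -0.1]
```

servo_tool(
  motion=[
    [0,[-2.8,0,0.4],[0,2.4,0]],
    [0,[-2.9,0,0.3],[0,0,0]],
    [0,[-2.9,0,0.3],[0,0,0]],
    [0,[-2.9,0,0.3],[0,0,0]],
    [0,[-2.9,0,0.3],[0,0,0]],
    [0,[-2.8,0,0.3],[0,0,0]],
    [0,[0,0,0],[0,0,0]],
  ],
)

```text
time: 12.92
tcp_pos: [0.6452, 0.1035, 0.1304]
ee_rot: [-0.953, 1.527, -1.534]
contact_force: [-1.3, -1.0, 0.5]
grip_width: -0.0001
```

```bash
python3 -c "
from h import *
go([.636,.102,.067],-115.5)
shot('side','s9')
"
```

```text
t 12.93 tcp [0.6452 0.1035 0.1304] yaw(toolx) -115.8 down [ 0.009  0.001 -1.   ] F [-1.3 -1.   0.5] w -0.0001 q [ 0.03  0.68 -0.38  1.59  0.3   0.91 -0.91]
shift cm [ 0.56  6.34 -0.81]
rotvec tool deg [-0.4 -0.3 -0.3]
```

View pics/s9.png

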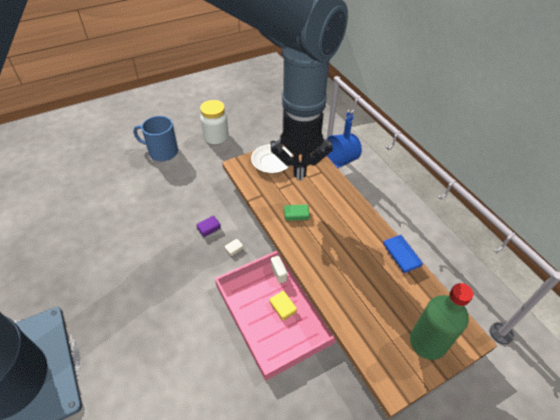

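servo_tool(
  motion=[
    [0,[0.5,1.2,-0.8],[0,0,0]],
    [0,[0,1.3,0],[0,0,0]],
    [0,[0,1.3,0],[0,0,0]],
    [0,[0,1.2,0],[0,0,0]],
    [0,[0,0.7,0],[0,0,0]],
    [0,[0,0,0],[0,0,0]],
  ],
)

```text
time: 13.72
tcp_pos: [0.6333, 0.0957, 0.0675]
ee_rot: [-0.956, 1.531, -1.541]
contact_force: [-0.6, -0.3, -0.4]
grip_width: -0.0002
```

```bash
python3 -c "
from h import *
go([.636,.102,.067],-115.5)
shot('side','s10')
"
```

```text
t 13.72 tcp [0.6333 0.0957 0.0675] yaw(toolx) -116.1 down [ 0.005 -0.004 -1.   ] F [-0.6 -0.3 -0.4] w -0.0002 q [ 0.02  0.75 -0.35  1.65  0.34  0.8  -0.94]
shift cm [-0.68  0.05 -0.03]
rotvec tool deg [-0.3 -0.6  0.1]
```

View pics/s10.png

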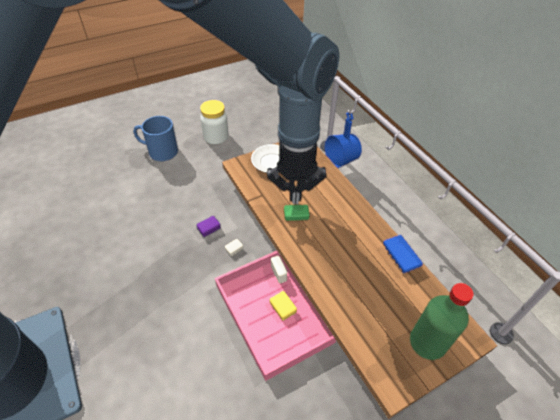

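servo_tool(
  motion=[
    [0,[1.0,0,0],[0,0,0]],
    [0,[1,0,0],[0,0,0]],
    [0,[1,0,0],[0,0,0]],
    [0,[1,0,0],[0,0,0]],
    [0,[1,0,0],[0,0,0]],
    [0,[1,0,0],[0,0,0]],
    [0,[0,0,0],[0,0,0]],
  ],
)

```text
time: 14.65
tcp_pos: [0.6061, 0.0367, 0.0695]
ee_rot: [-0.953, 1.529, -1.543]
contact_force: [-0.8, 0.5, 0.6]
grip_width: -0.0002
```

```bash
python3 -c "
from h import *
go([.636,.102,.067],-115.5)
p=shot('side','s11')
for d in r.outline_of(p,'soap_green')[:2]: print(d['confidence'],at_z(p,np.array(d['xy'])*[560,420],.07).round(3))
"
```

```text
t 14.65 tcp [0.6061 0.0367 0.0695] yaw(toolx) -116.2 down [ 0.008 -0.004 -1.   ] F [-0.8  0.5  0.6] w -0.0002 q [ 0.12  0.7  -0.36  1.75  0.34  0.75 -0.87]
shift cm [-7.18  0.24 -0.2 ]
rotvec tool deg [-0.5 -0.7  0. ]
0.6 [0.594 0.012 0.07 ]
```

View pics/s11.png

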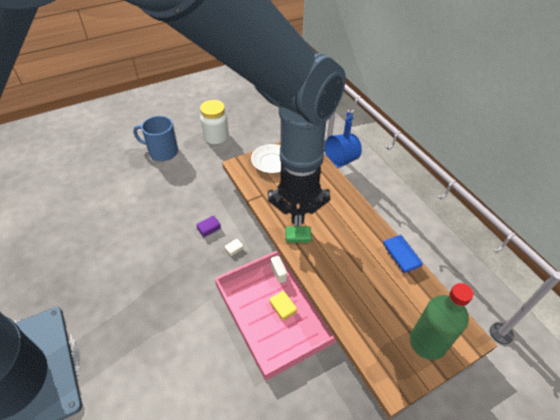

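servo_tool(
  motion=[
    [0,[1.0,0.2,0],[0,0,0]],
    [0,[1,0,0],[0,0,0]],
    [0,[1,0,0],[0,0,0]],
    [0,[1,0,0],[0,0,0]],
    [0,[1,0,0],[0,0,0]],
    [0,[0.5,0,0],[0,0,0]],
    [0,[0,0,0],[0,0,0]],
  ],
)

```text
time: 15.62
tcp_pos: [0.5807, -0.0145, 0.0673]
ee_rot: [-0.953, 1.529, -1.541]
contact_force: [0.8, 0.8, -0.6]
grip_width: -0.0003
```

```bash
python3 -c "
from h import *
go([.636,.102,.067],-115.5)
p=shot('side','s12')
for d in r.outline_of(p,'soap_green')[:2]: print(d['confidence'],at_z(p,np.array(d['xy'])*[560,420],.07).round(3))
"
```

```text
t 15.62 tcp [ 0.5807 -0.0145  0.0673] yaw(toolx) -116.1 down [ 0.008 -0.003 -1.   ] F [ 0.8  0.8 -0.6] w -0.0003 q [ 0.21  0.67 -0.36  1.82  0.35  0.71 -0.8 ]
shift cm [-12.9    0.04  -0.16]
rotvec tool deg [-0.5 -0.6 -0. ]
0.89 [ 0.569 -0.033  0.07 ]
0.67 [0.573 0.425 0.07 ]
```

View pics/s12.png

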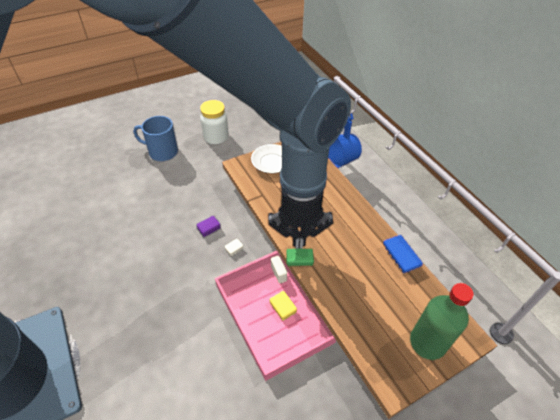

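servo_tool(
  motion=[
    [0,[1.0,0,0],[0,0,0]],
    [0,[1,0,0],[0,0,0]],
    [0,[1,0,0],[0,0,0]],
    [0,[1,0,0],[0,0,0]],
    [0,[0.8,0,0],[0,0,0]],
    [0,[0,0,0],[0,0,0]],
  ],
)

```text
time: 16.48
tcp_pos: [0.5583, -0.0601, 0.0673]
ee_rot: [-0.953, 1.528, -1.541]
contact_force: [-0.7, 0.6, -0.1]
grip_width: -0.0002
```

```bash
python3 -c "
from h import *
go([.636,.102,.067],-115.5)
p=shot('side','s13')
for d in r.outline_of(p,'soap_green')[:2]: print(d['confidence'],at_z(p,np.array(d['xy'])*[560,420],.07).round(3))
"
```

```text
t 16.48 tcp [ 0.5583 -0.0601  0.0673] yaw(toolx) -116.1 down [ 0.008 -0.003 -1.   ] F [-0.7  0.6 -0.1] w -0.0002 q [ 0.3   0.64 -0.36  1.87  0.35  0.68 -0.72]
shift cm [-17.98   0.05  -0.15]
rotvec tool deg [-0.5 -0.6 -0.1]
0.88 [ 0.55  -0.084  0.07 ]
```

View pics/s13.png

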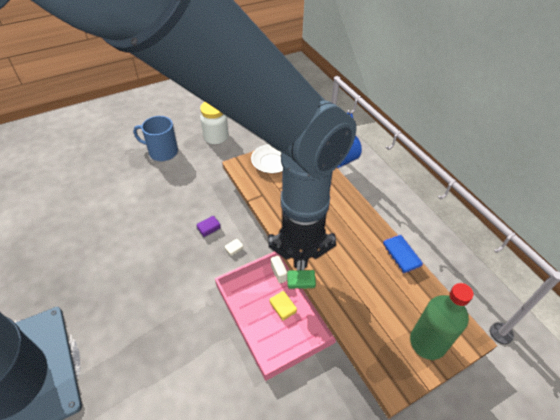

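servo_tool(
  motion=[
    [0,[1.0,0,0],[0,0,0]],
    [0,[1,0,0],[0,0,0]],
    [0,[1,0,0],[0,0,0]],
    [0,[0,0,0],[0,0,0]],
  ],
)

```text
time: 17.08
tcp_pos: [0.5447, -0.0878, 0.0672]
ee_rot: [-0.953, 1.527, -1.539]
contact_force: [0.4, 0.1, 0.4]
grip_width: 0.0001
```

```bash
python3 -c "
from h import *
go([.636,.102,.067],-115.5)
p=shot('side','s14')
for d in r.outline_of(p,'soap_green')[:2]: print(d['confidence'],at_z(p,np.array(d['xy'])*[560,420],.07).round(3))
"
```

```text
t 17.07 tcp [ 0.5447 -0.0878  0.0672] yaw(toolx) -116.0 down [ 0.009 -0.003 -1.   ] F [0.4 0.1 0.4] w 0.0001 q [ 0.35  0.63 -0.36  1.9   0.35  0.67 -0.67]
shift cm [-21.06   0.05  -0.11]
rotvec tool deg [-0.5 -0.5 -0.1]
0.84 [ 0.527 -0.088  0.07 ]
```

View pics/s14.png

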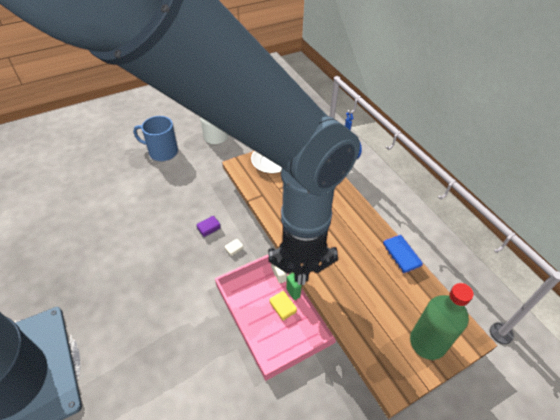

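servo_tool(
  motion=[
    [0,[0,-3,0],[0,0,0]],
    [0,[0,-4,0],[0,0,0]],
    [0,[-4,-4,0],[0,0,0]],
    [0,[-5,-4,0],[0,0,0]],
    [0,[-5,-2,0],[0,0,0]],
    [0,[-4,0,0],[0,0,0]],
    [0,[0,0,0],[0,0,0]],
  ],
)

```text
time: 18.05
tcp_pos: [0.6246, 0.0843, 0.244]
ee_rot: [-0.951, 1.527, -1.533]
contact_force: [-0.2, -0.8, -0.1]
grip_width: 0.0003
```

```bash
python3 -c "
from h import *
go([.636,.102,.067],-115.5)
p=shot('side','s15')
q=shot('top','t15')
c=cv2.resize(np.ascontiguousarray(p['pixels'][235:385,200:400,::-1]),None,fx=4,fy=4,interpolation=cv2.INTER_CUBIC)
cv2.imwrite('pics/s15c.png',c)
c=cv2.resize(np.ascontiguousarray(q['pixels'][140:310,195:465,::-1]),None,fx=2.9,fy=2.9,interpolation=cv2.INTER_CUBIC);cv2.imwrite('pics/t15c.png',c)
"
```

```text
t 18.05 tcp [0.6246 0.0843 0.244 ] yaw(toolx) -115.8 down [ 0.011  0.003 -1.   ] F [-0.2 -0.8 -0.1] w 0.0003 q [ 0.12  0.53 -0.46  1.57  0.26  1.09 -0.86]
shift cm [-1.97 17.72  0.11]
rotvec tool deg [-0.5 -0.3 -0.4]
```

View pics/s15c.png

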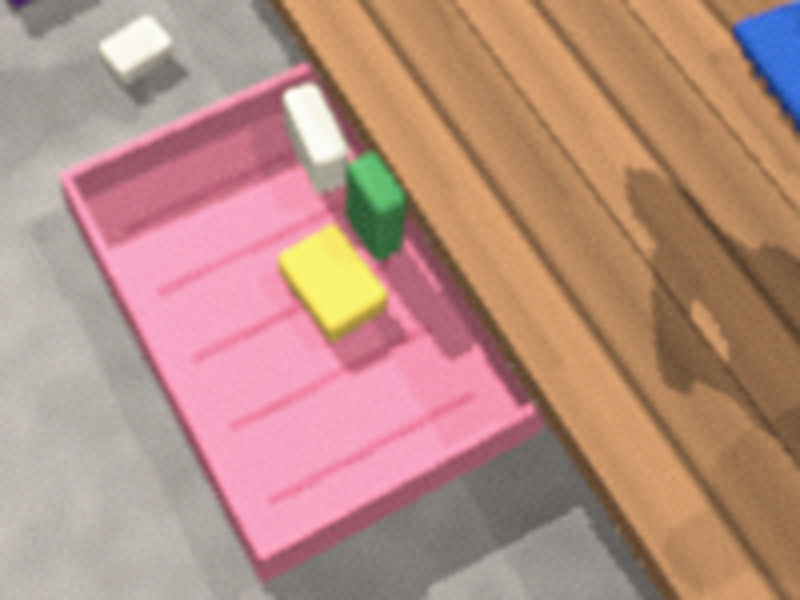

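View pics/t15c.png

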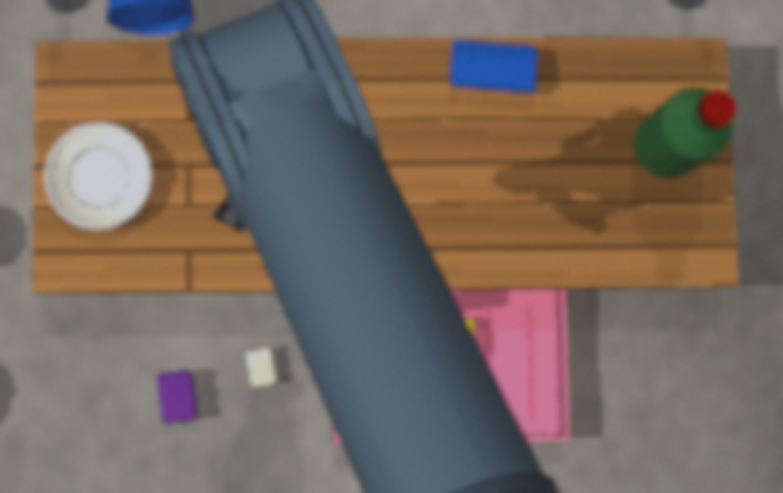

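```bash
python3 -c "
from h import *
p=r.read_camera('side')
f=lambda u,v:(200+u/4,235+v/4)
for n,u,v,z in [('white top',318,120,.038),('white',322,140,.021),('green top',375,172,.058),('green bot',384,250,.004),('yellow',330,265,.022),('tray far-left rim',310,66,.032),('far-right rim',535,408,.032),('near L',66,177,.032),('nearR',265,560,.032)]: print(n,at_z(p,f(u,v),z).round(3))
for n in ['soap_green_mid','soap_white_mid','soap_yellow_mid']:
  for d in r.tip_of(p,n)[:2]: print(n,round(d['confidence'],2),(np.array(d['xy'])*[560,420]).round(),at_z(p,np.array(d['xy'])*[560,420],.025).round(3))
"
```

```text
white top [ 0.534 -0.019  0.038]
white [ 0.536 -0.022  0.021]
green top [ 0.539 -0.07   0.058]
green bot [ 0.538 -0.085  0.004]
yellow [ 0.505 -0.088  0.022]
tray far-left rim [0.548 0.016 0.032]
far-right rim [ 0.552 -0.201  0.032]
near L [0.407 0.012 0.032]
nearR [ 0.411 -0.206  0.032]
soap_green_mid 0.87 [294. 287.] [ 0.54  -0.072  0.025]
soap_white_mid 0.88 [211. 228.] [0.446 0.145 0.025]
soap_white_mid 0.66 [235. 247.] [0.473 0.073 0.025]
soap_yellow_mid 0.57 [298. 285.] [ 0.55  -0.071  0.025]
```

servo_tool(
  motion=[
    [0,[0,0,0],[0,0,0]],
    [0,[0,0,0],[0,0,0]],
    [0,[0,0,0],[0,0,0]],
    [0,[0,0,0],[0,0,0]],
  ],
)

```text
time: 18.85
tcp_pos: [0.6235, 0.0752, 0.2431]
ee_rot: [-0.948, 1.533, -1.544]
contact_force: [-0.8, 0.1, 0.5]
grip_width: -0.0002
```

```bash
python3 -c "
from h import *
p=r.read_camera('side'); o=cv2.imread('pics/s15.png')[:,:,::-1].astype(int); b=cv2.imread('pics/side0.png')[:,:,::-1].astype(int)
d=lambda a,r0,r1,c0,c1: np.abs(cv2.blur(p['pixels'].astype(np.float32),(3,3))-cv2.blur(a.astype(np.float32),(3,3)))[r0:r1,c0:c1].mean().round(2)
print('tray vs 18s',d(o,250,330,260,310),'tray rim vs start',d(b,300,372,210,335),'bottle',d(b,285,360,412,475),'mug/jar',d(b,100,160,130,232),'scrub',d(b,235,275,383,425))
r.job_done()"
```

```text
tray vs 18s 0.63 tray rim vs start 11.13 bottle 7.19 mug/jar 7.39 scrub 6.86
the job is handed in; nothing more can be done
```

I swept all three stubs over the front edge with the closed fingers and all three dropped into the pink tray. I handed the job in at about 19 s of the 72 s allowed, with no verdict reported. Yellow and white were pushed straight towards the robot. Green was pushed diagonally on its long face until it tipped over the edge. The arm ended above the ledge, about 0.24 m up and touching nothing.

**Where the stubs lie:** these are world (x, y) readings from the side camera. The tray centre is near (0.480, −0.095), so a stub centre must be below about x = 0.551 and y = 0.011.

| Stub | x (m) | y (m) | How it rests |
|---|---|---|---|
| yellow | 0.505 | −0.088 | flat |
| white | 0.535 | −0.02 | on its side near the far wall |
| green | 0.538 | −0.08 | on end near the far wall |

- **Limits:** the tightest margin is about 13 mm, for green towards the far wall. The heights are inferred from how the stubs rest, about 20 to 30 mm at their centres against the 55 mm limit.
- **Still:** the tray area of the picture was almost unchanged over the last 0.8 s.
- **Tray:** its rim corners read within a few millimetres of the first measurement.

**Checks that disagreed or could not be made:**
- The network's point for the white stub landed on the slab look-alikes, and its point for yellow landed near green. I used hand-read pixels instead.
- The picture difference against the start was not clean: about 7 grey levels at the bottle, scrubber, mug and jar, and 11 at the tray. The difference is similar even at the mug and jar, which the arm never went near. I put it down to changed shadows and lighting, but did not confirm that. The pictures I looked at show no movement of the bystanders.
- The last top view of the tray was mostly hidden by the arm.

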